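Set and start the bench timer for the glue-up

ROBOT

A 6-joint arm with a two-finger parallel gripper is mounted at the origin on the work surface. World frame = base frame: x ahead of the robot, y to its left, z up, the work surface at z = 0. Lengths are in m, angles in rad, forces in N, time in s.
With the tool pointing down it reaches from about 0.375 to 0.825 m from the base axis. Payload 5.5 kg.
Tool frame: the origin (TCP) lies midway between the tips of the shut fingers; the grasp point (between the pads) lies 19 mm behind it; x points along the fingers, y is the direction in which the jaws open and shut, and the axes are right-handed (so a half turn about x gives the same grasp; the last joint's range is limited). The gripper opens to 85 mm and grips with 20 to 120 N. Pads are 22 mm wide; open, the fingers measure 114 mm over their backs; the gripper's body (76 mm by 85 mm) begins 54 mm behind the grasp point. The pads swing forward as they close: fully open they stand 13 mm farther back than shut.
Start: joints at [0, 0.314, -0.047, 1.21, 0, 1.571], TCP at [0.6, -0, 0.231] pointing down, gripper open.
Joint ranges: [-2.67, 2.67], [-0.69, 1.73], [-1.03, 1.25], [-2.08, 2.16], [-1.42, 1.45], [-3.14, 3.14]. Speed limits (rad/s): [2.39, 2.39, 3.01, 3.14, 3.14, 3.14].

INTERFACE

Orientations are given as [roll, pitch, yaw] about the fixed x, y, z axes, in that order (R = Rz(yaw) Ry(pitch) Rx(roll)).
In Python, from rig import r gives the robot as it stands.
- The arm moves only by the tool apply_moves, never from a script. Its argument "rows" is a list of rows, each an object of numbers: "hand": the finger opening in m, from 0 to 0.0854; "tx", "ty", "tz": the shift along the tool's x, y, z in m; "spin": the turn about the tool's x in degrees. A call has exactly 5 rows; each row is the pose to reach, as a shift and turn from the pose commanded when the call began, along the tool's axes at that moment; what a row does not reach only later rows make up. A row lasts 1/10 s, in which the tool goes at most 50 mm and 8.59 degrees, less where a joint would pass 70% of its speed; a pose out of reach is approached as far as the arm can. A call with a gripper value outside its range is refused whole. The fingers move at their own pace and stop on an object; "force" is the grip in N (left out, the last holds). Time passes only in rows, so rows that repeat a pose let the fingers close, or fill a call up. It gives the time, the measured TCP pose, the force and the opening at its end, in the units of the state.
- r.read_state(): the state, without advancing time (a new reading comes with each control period).
- r.capture(name): name is "scene" or "side" or "wrist"; returns a dict with "color" (400x640x3 uint8, blue, green, red), "fx", "fy", "cx", "cy" (pixels), "extrinsics" (4x4, takes a point from world to camera coordinates); the wrist camera has in their place "tool_from_camera" (4x4, takes a point from camera to tool coordinates, whose origin is the TCP and whose axes are the tool frame's). Camera axes: x right, y down, z forward; pixel columns grow to the right and rows downward; lengths in m; the calibration is good to about 2 mm. The wrist camera is an equidistant fisheye: a pixel r from the principal point sees the ray r / f radians off the axis. A picture is of the moment at which its call begins: read the wrist's pose just before it. There is no depth.
- r.job_done(): hands the job in, once; it reports no verdict.
The state is a dict: "time": time; "joint_positions": joint angles; "dq": joint speeds; "effort": joint torques, N m; "position": TCP position; "tcp_rot": TCP orientation; "contact_force": force on the tool from outside, world axes, zero at the start; "torque": the same for the moment, N m; "gripper_width": finger opening in m.
Only numpy, scipy, OpenCV 4.12 (cv2) and the standard library are available. Lean on these libraries where they do the work, as an engineer would, in place of code of your own. Each camera call takes 0.05 s, during which the arm holds its last target. There are 200 camera calls.

TASK

Set the bench timer for the glue joint: turn its knob clockwise until the white pointer line is at the long white mark, and only then press the start button on the timer all the way down and let it come back up. The timer stands loose and its knob is stiff, so lean on it while you turn: the case must not slide or twist round on its board, and its light case must not be pushed down with more than 35 N. Leave the things around it as they are.

Things in the scene. Friction and masses are not known exactly. Their poses are not given: they have to be found in the camera images.
- timer: Loose grey box case, 95 (own x) x 135 (own y) x 46 mm high with four rubber feet (at x +-34, y +-50 mm), 0.3 kg. Origin: centre of the underside, on the board it stands on. Front face is at -x (dark strip), z up. On its flat top: knob axis at y -26, start button at y +46 mm. Unless pushed down it turns with the knob; a push of 15 to 22 N keeps it still; over 35 N on the board is damage.
- dial_grip (a point): On the knob's axis, 78 mm above the timer's underside, where its bar is gripped. Black knob: skirt disc 46 mm across, its top 22 mm below this point, with an upright bar on it 44 mm long, 14 mm wide, rising to 10 mm above this point. Pinch the bar across its width; the tips may lean on the skirt, which turns with it. The point turns with the knob: x along the bar, white pointer line on the bar's -x half, z up.
- dial (a joint): Angle of the knob in the case, rad: 0 = pointer to the front (-x) of the case, growing clockwise seen from above, end stops at 0 and 3.0. Starts between 0.3 and 0.9; the long mark is at 2.0, to be met within 0.12. No spring back; turning takes a steady 0.4 N m.
- dial_mark (a point): Centre of the long white mark (14 x 3 mm) on the case top, 37 mm from the knob's axis; the other marks of the scale are only 4 mm long, one each 0.25 rad.
- start_top (a point): Centre of the top of the start button, a round black button 22 mm across in a steel collar on the case top, 72 mm from the knob's axis. It moves straight down.
- start (a joint): Travel of the start button, m: 0 = up, 0.005 = fully down; a spring pushes it back, fully down takes 5 N.
- timer_front (a point): Middle of the case's front face, 47.5 mm from the case's centre, 26 mm above the underside; it shows whether the case has slid or twisted.
- board: Fixed plywood board 500 x 520 mm that the timer and most clutter stand on; origin at the centre of its underside, its top 30 mm above the origin, 8 to 22 mm above the bench (differs each time).
- chisel: Bystander: a chisel, 200 mm, wooden handle, steel blade resting on a cork, lying in front of the timer. Leave alone.
- offcut: Bystander: a pale wood block 75 x 50 x 30 mm beside the timer (origin: underside centre). Leave alone.
- caul: Bystander: a dark wood clamping strip 110 x 35 x 22 mm behind the timer (origin: underside centre). Leave alone.
- glue: Bystander: glue bottle, 56 mm across, 150 mm tall (origin: underside centre), behind the timer. Leave alone.
- tin: Bystander: open steel tin, 72 mm across, 60 mm tall (origin: underside centre), beside the timer. Leave alone.
- sander: Bystander: cork sanding block 118 x 62 x 31 mm (origin: underside centre), on the right of the bench. Leave alone.
Things that resemble listed ones, but are neither listed nor needed, are in the scene too. Leave any turquoise or yellow look-alike of the timer alone.

How it is judged:
By the outcome, as a careful person would: the job done as asked, in the order asked, and still so for the second after the job is handed in, with the robot touching nothing.
It also fails if it takes over 72 s, if anything falls off the work surface, if the arm or the gripper's body presses on something with over 40 N, if the wrist force passes 120 N, or if a joint passes its speed limit or range.

## Working session

There is one attempt and no reset: what is moved stays moved. The work goes in short steps, Python scripts to look and compute and a tool call to move; the robot and the scene stay as the last step left them, time stands still between calls to the robot, and variables do not carry over. Pictures are saved under pics/ and viewed, about 8 in all and at most 12, crops included, and the job is handed in when it is done.

Besides the shell and the picture viewer there is one more tool, called after "Request:" as name(argument=value, ...), one argument or row to a line, values as JSON. apply_moves: Moves the arm, as the interface text tells. Its arguments: {"type":"object","properties":{"rows":{"type":"array"},"force":{"type":"number"}},"required":["rows"]}

```bash
ls; mkdir -p pics
python3 - <<'E'
from rig import r
import cv2,json,numpy as np
s=r.read_state();print({k:np.round(v,3).tolist() for k,v in s.items()})
ims=[]
for n in("scene","side","wrist"):
    c=r.capture(n);cv2.imwrite(f"pics/{n}0.png",c["color"])
    print(n,{k:np.round(v,4).tolist() for k,v in c.items() if k!="color"})
    ims.append(c["color"])
cv2.imwrite("pics/all0.png",cv2.resize(np.vstack(ims[:2]),(0,0),fx=.75,fy=.75,interpolation=cv2.INTER_AREA))
E
```

```text
pics
{'time': 0.0, 'joint_positions': [0.0, 0.314, -0.048, 1.21, 0.0, 1.571], 'dq': [0.002, 0.0, -0.001, -0.001, -0.001, -0.001], 'effort': [0.002, -53.959, 33.975, 0.019, 0.0, 0.0], 'position': [0.599, 0.0, 0.23], 'tcp_rot': [-1.58, 1.569, 3.132], 'contact_force': [0.268, 0.225, -0.41], 'torque': [0.038, -0.011, 0.019], 'gripper_width': 0.085}
scene {'fx': 415.169, 'fy': 415.169, 'cx': 325.4285, 'cy': 196.0133, 'extrinsics': [[0.4897, 0.8718, 0.0084, -0.159], [0.733, -0.4065, -0.5454, -0.3232], [-0.4721, 0.2733, -0.8381, 1.5774], [0.0, 0.0, 0.0, 1.0]]}
side {'fx': 455.7779, 'fy': 455.7779, 'cx': 312.7209, 'cy': 201.3862, 'extrinsics': [[-0.817, -0.5763, -0.0175, 0.3034], [-0.2683, 0.4068, -0.8732, 0.2319], [0.5104, -0.7087, -0.487, 1.3593], [0.0, 0.0, 0.0, 1.0]]}
wrist {'fx': 309.7069, 'fy': 309.7069, 'cx': 320.6817, 'cy': 196.9579, 'tool_from_camera': [[0.0003, -0.2642, 0.9645, -0.1429], [1.0, -0.0006, -0.0005, 0.0007], [0.0007, 0.9645, 0.2642, -0.0664], [0.0, 0.0, 0.0, 1.0]]}
```

View pics/scene0.png

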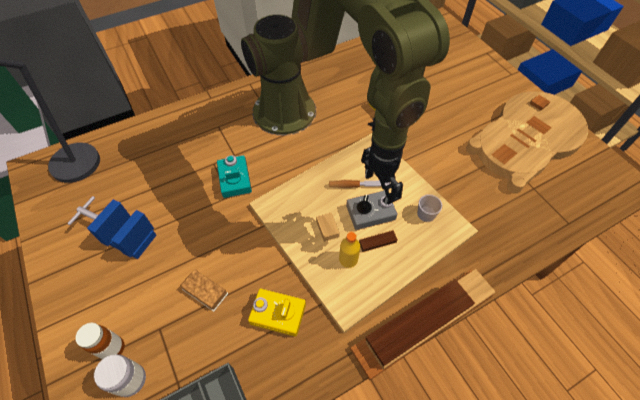

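View pics/wrist0.png

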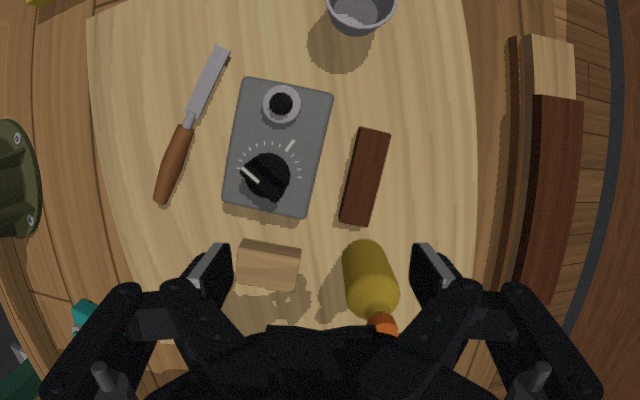

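The wrist picture shows the grey timer at (278,147): knob (267,177), long mark (290,146), start button (281,103), pointer line at about (250,174). There are three timer-like things in the scene picture: grey (372,210), turquoise (234,176) and yellow (277,311). The grey one on the board fits the description, and I'll confirm it in an enlarged crop.

Run:
```python
import cv2,numpy as np
w=cv2.imread("pics/wrist0.png")[65:230,205:350]; s=cv2.imread("pics/scene0.png")[180:240,335:415]
d=cv2.imread("pics/side0.png")
a=cv2.resize(w,None,fx=3.6,fy=3.6,interpolation=cv2.INTER_CUBIC)
b=cv2.resize(s,(270,202),interpolation=cv2.INTER_CUBIC)
c=cv2.resize(d,(270,169),interpolation=cv2.INTER_AREA)
out=np.zeros((594,800,3),np.uint8);out[:a.shape[0],:a.shape[1]]=a;out[:202,525:795]=b;out[210:379,525:795]=c
cv2.imwrite("pics/crop0.png",out)
```

```text
(no output)
```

View pics/crop0.png

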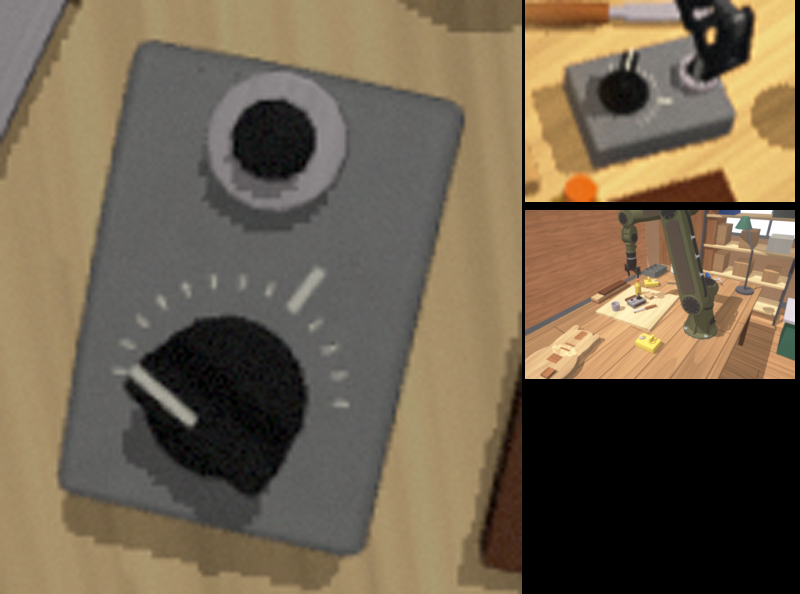

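View pics/side0.png

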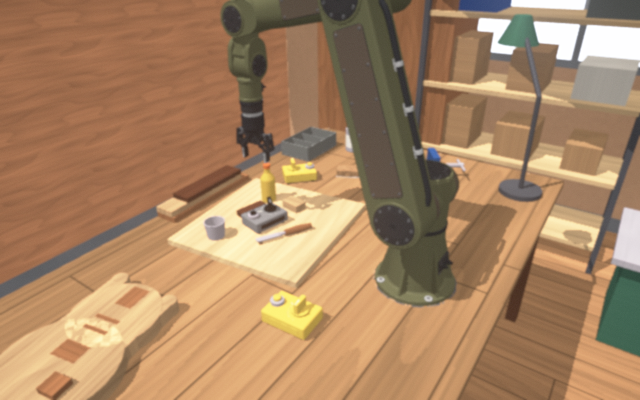

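The crop confirms the grey timer: black knob with a white pointer, one long mark, and a black button in a steel collar. The others are yellow and turquoise. Next I fit the case pose from the top corners.

```bash
cat > h.py <<'E'
import numpy as np,cv2
from scipy.spatial.transform import Rotation as Rn
def T(s):
    M=np.eye(4);M[:3,:3]=Rn.from_euler('xyz',s["tcp_rot"]).as_matrix();M[:3,3]=s["position"];return M
F=309.7069;C=np.array([320.6817,196.9579])
TC=np.array([[0.0003,-0.2642,0.9645,-0.1429],[1,-0.0006,-0.0005,0.0007],[0.0007,0.9645,0.2642,-0.0664],[0,0,0,1]])
def proj(P,W):
    P=np.atleast_2d(P);p=(np.linalg.inv(W@TC)@np.c_[P,np.ones(len(P))].T).T[:,:3]
    rr=np.hypot(p[:,0],p[:,1]);th=np.arctan2(rr,p[:,2]);return C+F*(th/rr)[:,None]*p[:,:2]
def ray(px,W,z):
    d=(np.array(px)-C)/F;t=np.hypot(*d);v=np.r_[d/t*np.sin(t),np.cos(t)]
    M=W@TC;v=M[:3,:3]@v;o=M[:3,3];return o+v*(z-o[2])/v[2]
def case(x,y,yaw,b,pts):
    c,s=np.cos(yaw),np.sin(yaw);p=np.array(pts,float)
    return np.c_[x+c*p[:,0]-s*p[:,1],y+s*p[:,0]+c*p[:,1],b+p[:,2]]
E
python3 - <<'E'
from h import *
from rig import r
from scipy.optimize import least_squares
s=r.read_state();W=T(s);np.save("W0.npy",W);print(np.round(W,3).tolist(), s["joint_positions"])
u=lambda x,y:(205+x/3.6,65+y/3.6)
pts=[(-.0475,.0675,.046),(.0475,.0675,.046),(.0475,-.0675,.046),(-.0475,-.0675,.046)]
px=np.array([u(138,40),u(465,103),u(362,555),u(60,488)])
# long mark, on the case top (2.0 rad clockwise from -x)
a=np.pi-2.0; pts.append((.037*np.cos(a),-.026+.037*np.sin(a),.046)); px=np.vstack([px,u(307,289)])
f=lambda q:(proj(case(*q,pts),W)-px).ravel()
o=least_squares(f,[.5,.05,0,.015]);
if o.cost>50:o=least_squares(f,[.5,.05,3.1,.015])
x,y,yaw,b=o.x;print("pose",o.x.round(4),"cost",o.cost,o.fun.round(1))
for bb in(.008,.015,.022):
    q=least_squares(lambda q:f([*q,bb]),o.x[:3]);print(bb,q.x.round(4),q.cost)
b=np.clip(b,.008,.022)
print("knob,button,",case(x,y,yaw,b,[(0,-.026,.078),(0,.046,.05)]).round(4).tolist())
# pointer on bar top z=b+.088
A,B=[ray(u(*p),W,b+.088) for p in((134,373),(193,420))]
v=A-B;ang=np.arctan2(v[1],v[0]);print("A,B",A.round(4),B.round(4),"ptr yaw",ang,"dial",(np.pi+yaw-ang+np.pi)%(2*np.pi)-np.pi)
E
```

```text
[[-0.001, 1.0, 0.0, 0.6], [-0.0, 0.0, -1.0, 0.0], [-1.0, -0.001, 0.0, 0.231], [0.0, 0.0, 0.0, 1.0]] [ 3.21898169e-05  3.14082958e-01 -4.77963821e-02  1.21017996e+00
 -1.64383221e-06  1.57081607e+00]
pose [ 0.5523  0.0315 -0.222   0.0126] cost 0.466381499315261 [-0.2  0.2  0.1  0.5  0.2  0.1 -0.2 -0.   0.1 -0.7]
0.008 [ 0.5518  0.0311 -0.222 ] 2.76837480392988
0.015 [ 0.5526  0.0317 -0.222 ] 1.1222639640712855
0.022 [ 0.5535  0.0324 -0.2221] 10.938808392944617
knob,button, [[0.5466, 0.0061, 0.0906], [0.5625, 0.0764, 0.0626]]
A,B [0.5283 0.0185 0.1006] [0.5432 0.0062 0.1006] ptr yaw 2.4489630286025217 dial 0.47061930596280277
```

Run:
```python
from h import *
W=np.load("W0.npy")
for p in((363,246),(350,262),(382,262)):print(p,ray(p,W,.0126+.0).round(3),ray(p,W,.11).round(3))
```

```text
(363, 246) [ 0.654 -0.098  0.013] [ 0.64  -0.053  0.11 ]
(350, 262) [ 0.638 -0.121  0.013] [ 0.628 -0.07   0.11 ]
(382, 262) [ 0.681 -0.122  0.013] [ 0.659 -0.071  0.11 ]
```

Request:
apply_moves(
  rows=[
    {"hand": 0.045, "ty": -0.02, "tz": -0.006, "spin": -8.5},
    {"hand": 0.045, "ty": -0.04, "tz": -0.006, "spin": -17},
    {"hand": 0.045, "ty": -0.053, "tz": -0.006, "spin": -25},
    {"hand": 0.045, "ty": -0.053, "tz": -0.006, "spin": -33},
    {"hand": 0.045, "ty": -0.053, "tz": -0.006, "spin": -41},
  ],
  force=40,
)

```text
validation failed for argument at $.ro...
```

Request:
apply_moves(
  rows=[
    {"spin": -5, "tx": 0.02},
    {"spin": -9.3, "tx": 0.05},
    {"spin": -9.3, "tx": 0.05},
    {"spin": -9.3, "tx": 0.05},
    {"spin": -9.3, "tx": 0.05},
  ],
)

```text
validation failed for argument at $.ro...
```

Run:
```python
from h import *
from rig import r
s=r.read_state();W=T(s);np.save("W1.npy",W);print(np.round(W,4).tolist(),s["joint_positions"].round(2) if hasattr(s["joint_positions"],'round') else s["joint_positions"],s["contact_force"],s["gripper_width"])
c=r.capture("wrist")["color"];cv2.imwrite("pics/wrist1.png",c)
q=[.5523,.0315,-.222,.0126]
P=case(*q,[(0,-.026,.088),(0,.046,.05)])
print(proj(P,W).round(1))
```

```text
[[-0.0013, 1.0, 0.0, 0.5996], [-0.0, 0.0, -1.0, 0.0], [-1.0, -0.0013, 0.0, 0.2306], [0.0, 0.0, 0.0, 1.0]] [ 0.    0.31 -0.05  1.21 -0.    1.57] [ 0.67080945 -0.13886565 -0.76459674] 0.0855175800594624
[[262.2 181.7]
 [282.9 104.7]]
```

View pics/wrist1.png

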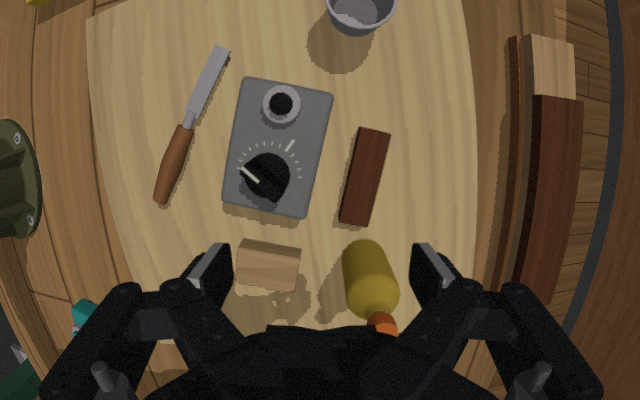

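Both moves were refused as malformed, so nothing moved and the picture is unchanged. I'll retry with every field in each row.

Request:
apply_moves(
  rows=[
    {"hand": 0.045, "tx": 0.0, "ty": -0.02, "tz": -0.006, "spin": -8.5},
    {"hand": 0.045, "tx": 0.0, "ty": -0.04, "tz": -0.006, "spin": -17.0},
    {"hand": 0.045, "tx": 0.0, "ty": -0.053, "tz": -0.006, "spin": -25.0},
    {"hand": 0.045, "tx": 0.0, "ty": -0.053, "tz": -0.006, "spin": -33.0},
    {"hand": 0.045, "tx": 0.0, "ty": -0.053, "tz": -0.006, "spin": -41.0},
  ],
  force=40,
)

```text
time: 0.7
position: [0.5465, 0.006, 0.2313]
tcp_rot: [-2.241, 1.571, -3.09]
contact_force: [-0.4, 0.1, 0.8]
gripper_width: 0.045
```

Request:
apply_moves(
  rows=[
    {"hand": 0.045, "tx": 0.02, "ty": 0.0, "tz": 0.0, "spin": -5.0},
    {"hand": 0.045, "tx": 0.05, "ty": 0.0, "tz": 0.0, "spin": -9.3},
    {"hand": 0.045, "tx": 0.07, "ty": 0.0, "tz": 0.0, "spin": -9.3},
    {"hand": 0.045, "tx": 0.07, "ty": 0.0, "tz": 0.0, "spin": -9.3},
    {"hand": 0.045, "tx": 0.07, "ty": 0.0, "tz": 0.0, "spin": -9.3},
  ],
)

```text
time: 1.2
position: [0.5468, 0.006, 0.1615]
tcp_rot: [-2.421, 1.57, -3.114]
contact_force: [0.7, 0.2, 0.0]
gripper_width: 0.0451
```

Run:
```python
from h import *
from rig import r
s=r.read_state();W=T(s);np.save("W1.npy",W);print(np.round(W,4).tolist(),np.round(s["joint_positions"],2),s["contact_force"],s["gripper_width"])
c=r.capture("wrist")["color"];cv2.imwrite("pics/wrist2.png",c)
q=[.5523,.0315,-.222,.0126]
P=case(*q,[(0,-.026,.088),(0,.046,.05)])
print(proj(P,W).round(1), proj(W[:3,3],W).round(1))
```

```text
[[-0.0007, 0.6389, 0.7693, 0.5468], [-0.0, 0.7693, -0.6389, 0.006], [-1.0, -0.0005, -0.0006, 0.1615], [0.0, 0.0, 0.0, 1.0]] [ 0.01  0.25 -0.29  1.03 -0.    0.7 ] [0.70117697 0.19910236 0.04774438] 0.045051029248801056
[[319.8 211.4]
 [399.8 157.6]] [[319.5 248.9]]
```

View pics/wrist2.png

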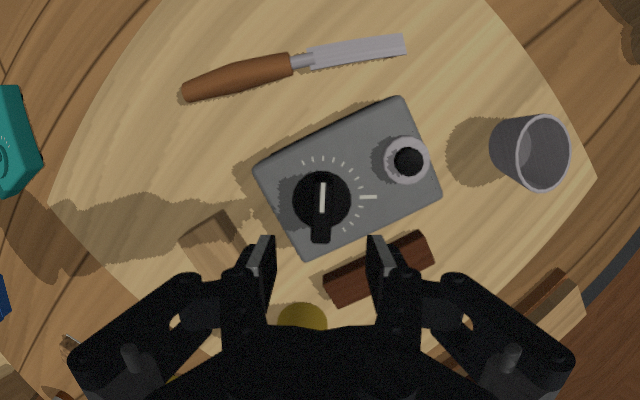

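The bar stands almost upright in the picture, with its centre near (321,211) where predicted (320,211). The button is at (408,160) and the long mark at (369,197). I'll measure these exactly.

```bash
cat >> h.py <<'E'
def blobs(c,x0,x1,y0,y1,thr=150,amin=12):
    g=c[y0:y1,x0:x1].min(2);n,l,st,ce=cv2.connectedComponentsWithStats((g>thr).astype(np.uint8))
    out=[]
    for i in range(1,n):
        if st[i,4]>=amin:
            p=np.argwhere(l==i)[:,::-1]+[x0,y0];m=p.mean(0);w,V=np.linalg.eigh(np.cov(p.T));v=V[:,1]
            out.append((m,v,int(st[i,4]),float(np.sqrt(w[1]*12))))
    return out
E
python3 - <<'E'
from h import *
from scipy.optimize import least_squares
W=np.load("W1.npy");c=cv2.imread("pics/wrist2.png")
for m,v,a,L in blobs(c,285,382,150,245):
    print(m.round(1),v.round(3),a,round(L,1))
    for z in(.0586,.1006):
        A,B=ray(m+v*L/2,W,z),ray(m-v*L/2,W,z);d=A-B
        print("   ",z,ray(m,W,z).round(4),np.degrees(np.arctan2(d[1],d[0])).round(1),np.hypot(*d[:2]).round(4))
print("button",ray((408.5,160.5),W,.0626))
E
```

```text
[321.8 198.3] [-0.068  0.998] 75 28.5
    0.0586 [0.5493 0.0058 0.0586] -43.4 0.0243
    0.1006 [0.5402 0.0132 0.1006] -43.4 0.0202
[368.3 196.2] [-0.999  0.046] 40 16.0
    0.0586 [0.5725 0.0366 0.0586] -127.0 0.0134
    0.1006 [0.5595 0.0387 0.1006] -127.0 0.0111
button [0.56886405 0.0806987  0.0626    ]
```

Run:
```python
from h import *
from scipy.optimize import least_squares
u=lambda x,y:(205+x/3.6,65+y/3.6)
W0=np.load("W0.npy");W1=np.load("W1.npy")
a=np.pi-2.0
pts=[(-.0475,.0675,.046),(.0475,.0675,.046),(.0475,-.0675,.046),(-.0475,-.0675,.046),(.037*np.cos(a),-.026+.037*np.sin(a),.046),(0,.046,.05)]
p0=np.array([u(138,40),u(465,103),u(362,555),u(60,488),u(307,289),u(275,139)])
p1=np.array([(402,97),(441.5,196),(304,261),(254,166),(368.3,196.2),(408.5,160)])
def f(q):
    off=np.eye(4);off[:3,3]=q[4:7]
    P=case(*q[:4],pts);return np.r_[(proj(P,W0@off)-p0).ravel(),(proj(P,W1@off)-p1).ravel(),q[4:7]/.002]
for n in(4,7):
    g=lambda q:f(np.r_[q,np.zeros(7-len(q))])
    o=least_squares(g,[.5523,.0315,-.222,.0126,0,0,0][:n],loss="soft_l1");print(o.x.round(4),o.fun.round(1) if n==7 else o.cost)
    print(case(*o.x[:4],[(0,-.026,.078),(0,.046,.05)]).round(4).tolist())
g=f(o.x)[:24].reshape(2,6,2).round(1);print(g.tolist())
o=least_squares(lambda q:(proj(case(*q,pts),W1)-p1).ravel(),[.5523,.0315,-.222,.0126]);print("view2 only",o.x.round(4),o.cost)
c=cv2.imread("pics/wrist2.png")[80:280,230:460];c=cv2.resize(c,None,fx=3,fy=3,interpolation=cv2.INTER_CUBIC)
cv2.imwrite("pics/crop2.png",c)
```

```text
[ 0.5533  0.0327 -0.2341  0.0141] 23.347694743874303
[[0.5473, 0.0074, 0.0921], [0.564, 0.0775, 0.0641]]
[ 5.518e-01  3.620e-02 -2.344e-01  1.030e-02 -0.000e+00 -1.000e-04
 -4.600e-03] [ 0.8 -0.1  0.2  1.3 -1.  -0.4 -0.6 -1.4 -0.1 -0.8  1.9  1.2 -0.2 -1.6
  1.8  1.3  1.6  0.7 -0.7  1.7 -0.2 -1.5 -5.2 -0.6 -0.  -0.  -2.3]
[[0.5458, 0.0109, 0.0883], [0.5625, 0.0809, 0.0603]]
[[[0.8, -0.1], [0.2, 1.3], [-1.0, -0.4], [-0.6, -1.4], [-0.1, -0.8], [1.9, 1.2]], [[-0.2, -1.6], [1.8, 1.3], [1.6, 0.7], [-0.7, 1.7], [-0.2, -1.5], [-5.2, -0.6]]]
view2 only [ 0.5557  0.0337 -0.2476  0.0097] 17.54853816050812
```

View pics/crop2.png

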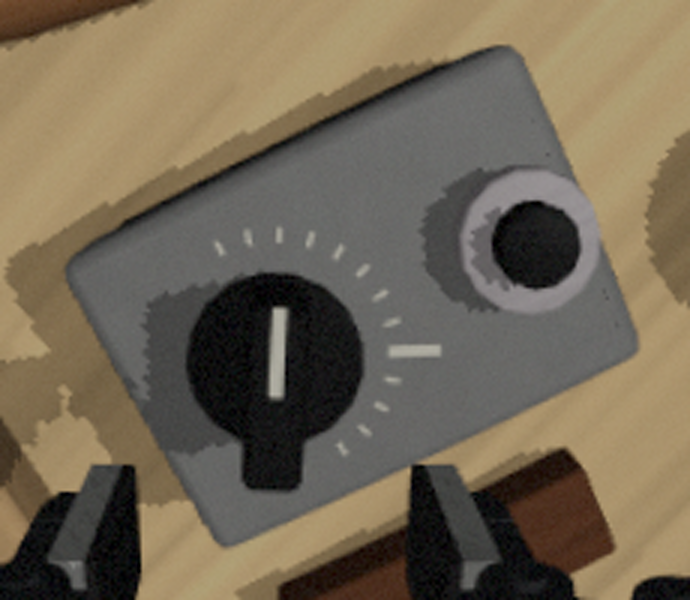

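The crop (3x, origin 230,80) shows the bar, the mark at (415,351), and the button at (537,244) standing clear of the case on a tall collar. I refit with the button height free.

Run:
```python
from h import *
from scipy.optimize import least_squares
u=lambda x,y:(205+x/3.6,65+y/3.6)
v=lambda x,y:(230+x/3,80+y/3)
W0=np.load("W0.npy");W1=np.load("W1.npy")
a=np.pi-2.0
p0=np.array([u(136,38),u(468,102),u(364,558),u(59,490),u(307,289),u(275,139)])
p1=np.array([v(522,40),v(643,345),v(220,554),v(64,266),v(414,351),v(537,244)])
def f(q):
    off=np.eye(4);off[:3,3]=q[5:8]
    pts=[(-.0475,.0675,.046),(.0475,.0675,.046),(.0475,-.0675,.046),(-.0475,-.0675,.046),(.037*np.cos(a),-.026+.037*np.sin(a),.046),(0,.046,q[4])]
    P=case(*q[:4],pts);return np.r_[(proj(P,W0@off)-p0).ravel(),(proj(P,W1@off)-p1).ravel(),q[5:8]/.002]
for n in(5,8):
    g=lambda q:f(np.r_[q,np.zeros(8-len(q))])
    o=least_squares(g,[.5523,.0315,-.222,.0126,.055,0,0,0][:n],loss="soft_l1");print(o.x.round(4),o.cost)
    print(case(*o.x[:4],[(0,-.026,.078),(0,.046,o.x[4])]).round(4).tolist())
    print(g(o.x)[:24].reshape(2,6,2).round(1).tolist())
np.save("fit.npy",o.x)
# bar blob (black) centre: pointer line outer half
off=np.eye(4);off[:3,3]=o.x[5:8];z=o.x[3]+.088
A,B=ray(v(281,308),W1@off,z),ray(v(276,398),W1@off,z);d=A-B;an=np.arctan2(d[1],d[0])
print("ptr",A.round(4),B.round(4),np.degrees(an),"dial",np.pi+o.x[2]-an)
```

```text
[ 0.5533  0.0325 -0.2248  0.0173  0.0661] 8.79508332680247
[[0.5475, 0.0071, 0.0953], [0.5636, 0.0773, 0.0835]]
[[[0.3, -0.9], [0.6, -0.3], [0.2, -0.0], [-0.6, -0.4], [0.6, -1.2], [0.0, -0.6]], [[-3.1, -0.4], [0.3, 2.4], [0.5, 0.0], [-2.4, 0.3], [-0.8, -1.5], [-0.4, 0.7]]]
[ 0.5522  0.0336 -0.2248  0.0163  0.0646 -0.     -0.0008 -0.0017] 6.621732481176281
[[0.5464, 0.0082, 0.0943], [0.5625, 0.0784, 0.0809]]
[[[0.2, -0.2], [0.2, 0.3], [-0.1, 0.2], [-0.6, -0.2], [0.4, -0.7], [0.0, 0.1]], [[-2.3, -0.1], [0.8, 2.2], [1.6, -0.4], [-1.0, 0.1], [0.1, -1.7], [-0.2, 0.4]]]
ptr [0.5302 0.0221 0.1043] [0.5455 0.0079 0.1043] 137.29101879396856 dial 0.5205975752789724
```

Request:
apply_moves(
  rows=[
    {"hand": 0.045, "tx": 0.02, "ty": 0.0015, "tz": -0.0013, "spin": 2.5},
    {"hand": 0.045, "tx": 0.045, "ty": 0.0015, "tz": -0.0013, "spin": 2.5},
    {"hand": 0.045, "tx": 0.065, "ty": 0.0015, "tz": -0.0013, "spin": 2.5},
    {"hand": 0.045, "tx": 0.075, "ty": 0.0015, "tz": -0.0013, "spin": 2.5},
    {"hand": 0.045, "tx": 0.081, "ty": 0.0015, "tz": -0.0013, "spin": 2.5},
  ],
  force=50,
)

```text
time: 1.75
position: [0.5475, 0.008, 0.0806]
tcp_rot: [0.741, 1.57, 0.005]
contact_force: [-0.2, -0.5, -0.1]
gripper_width: 0.0452
```

Request:
apply_moves(
  rows=[
    {"hand": 0.03, "tx": 0.0, "ty": 0.0, "tz": 0.0, "spin": 0.0},
    {"hand": 0.02, "tx": 0.0, "ty": 0.0, "tz": 0.0, "spin": 0.0},
    {"hand": 0.015, "tx": 0.0, "ty": 0.0, "tz": 0.0, "spin": 0.0},
    {"hand": 0.01, "tx": 0.0, "ty": 0.0, "tz": 0.0, "spin": 0.0},
    {"hand": 0.005, "tx": 0.0, "ty": 0.0, "tz": 0.0, "spin": 0.0},
  ],
  force=50,
)

```text
time: 2.25
position: [0.5477, 0.0078, 0.0814]
tcp_rot: [0.482, 1.569, -0.255]
contact_force: [-0.3, -0.7, 6.0]
gripper_width: 0.0135
```

Request:
apply_moves(
  rows=[
    {"hand": 0.005, "tx": 0.0005, "ty": 0.0, "tz": 0.0, "spin": 0.0},
    {"hand": 0.005, "tx": 0.001, "ty": 0.0, "tz": 0.0, "spin": 0.0},
    {"hand": 0.005, "tx": 0.001, "ty": 0.0, "tz": 0.0, "spin": 0.0},
    {"hand": 0.005, "tx": 0.001, "ty": 0.0, "tz": 0.0, "spin": 0.0},
    {"hand": 0.005, "tx": 0.001, "ty": 0.0, "tz": 0.0, "spin": 0.0},
  ],
)

```text
time: 2.75
position: [0.5477, 0.0078, 0.0814]
tcp_rot: [0.538, 1.569, -0.199]
contact_force: [-4.7, -1.5, 14.3]
gripper_width: 0.0132
```

Request:
apply_moves(
  rows=[
    {"hand": 0.005, "tx": 0.0005, "ty": -0.0003, "tz": -0.0003, "spin": 0.0},
    {"hand": 0.005, "tx": 0.0005, "ty": -0.0003, "tz": -0.0003, "spin": 0.0},
    {"hand": 0.005, "tx": 0.0005, "ty": -0.0003, "tz": -0.0003, "spin": 0.0},
    {"hand": 0.005, "tx": 0.0005, "ty": -0.0003, "tz": -0.0003, "spin": 2.0},
    {"hand": 0.005, "tx": 0.0005, "ty": -0.0003, "tz": -0.0003, "spin": 4.0},
  ],
)

```text
time: 3.25
position: [0.5477, 0.0077, 0.0814]
tcp_rot: [0.606, 1.568, -0.201]
contact_force: [-5.1, -1.8, 17.5]
gripper_width: 0.0133
```

```bash
cat > st.py <<'E'
from h import *
from rig import r
s=r.read_state();W=T(s);y=W[:3,1]
print(s["time"],"F",np.round(s["contact_force"],1),"M",np.round(s["torque"],2),"tool-y yaw",np.degrees(np.arctan2(y[1],y[0])).round(2),"xaxis",W[:3,0].round(3),np.round(s["position"],4),"w",round(s["gripper_width"],4),"q6",round(s["joint_positions"][5],3))
E
python3 st.py
```

```text
3.25 F [-5.1 -1.8 17.5] M [-0.28  1.15  0.41] tool-y yaw 43.76 xaxis [ 0.003 -0.001 -1.   ] [0.5477 0.0077 0.0814] w 0.0133 q6 0.822
```

Request:
apply_moves(
  rows=[
    {"hand": 0.005, "tx": 0.0, "ty": -0.0003, "tz": 0.0, "spin": 4.0},
    {"hand": 0.005, "tx": 0.0, "ty": -0.0003, "tz": 0.0, "spin": 8.0},
    {"hand": 0.005, "tx": 0.0, "ty": -0.0003, "tz": 0.0, "spin": 12.0},
    {"hand": 0.005, "tx": 0.0, "ty": -0.0003, "tz": 0.0, "spin": 16.0},
    {"hand": 0.005, "tx": 0.0, "ty": -0.0003, "tz": 0.0, "spin": 20.0},
  ],
)

```text
time: 3.75
position: [0.5474, 0.0075, 0.0813]
tcp_rot: [0.95, 1.568, -0.208]
contact_force: [-5.3, -1.7, 17.7]
gripper_width: 0.0133
```

```bash
python3 st.py
```

```text
3.75 F [-5.3 -1.7 17.7] M [-0.33  1.17  0.42] tool-y yaw 23.68 xaxis [ 0.003 -0.001 -1.   ] [0.5474 0.0075 0.0813] w 0.0133 q6 1.172
```

Request:
apply_moves(
  rows=[
    {"hand": 0.005, "tx": 0.0, "ty": 0.0, "tz": 0.0, "spin": 4.0},
    {"hand": 0.005, "tx": 0.0, "ty": 0.0, "tz": 0.0, "spin": 8.0},
    {"hand": 0.005, "tx": 0.0, "ty": 0.0, "tz": 0.0, "spin": 12.0},
    {"hand": 0.005, "tx": 0.0, "ty": 0.0, "tz": 0.0, "spin": 16.0},
    {"hand": 0.005, "tx": 0.0, "ty": 0.0, "tz": 0.0, "spin": 20.0},
  ],
)

```text
time: 4.25
position: [0.5471, 0.0074, 0.0813]
tcp_rot: [1.198, 1.568, -0.308]
contact_force: [-6.0, -2.2, 19.4]
gripper_width: 0.0131
```

```bash
python3 st.py
python3 - <<'E'
from h import *
from rig import r
c=r.capture("wrist")["color"];cv2.imwrite("pics/wrist3.png",c)
E
```

```text
4.25 F [-6.  -2.2 19.4] M [-0.42  1.39  0.37] tool-y yaw 3.68 xaxis [ 0.002 -0.001 -1.   ] [0.5471 0.0074 0.0813] w 0.0131 q6 1.521
```

View pics/wrist3.png

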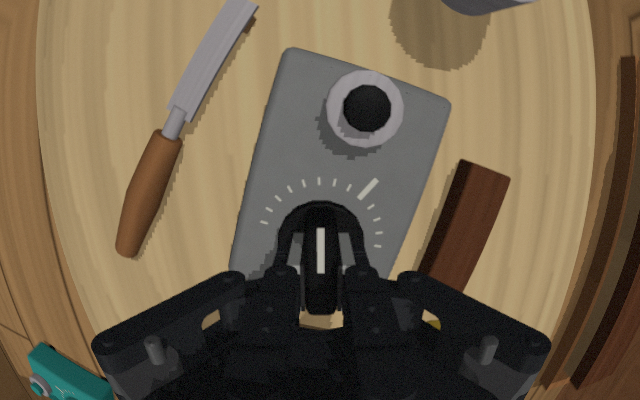

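The pointer line (321,250) is turning with the jaws, and the long mark is at (368,188). I'll check that the case has not moved.

```bash
cat > chk.py <<'E'
import sys
from h import *
from rig import r
q=np.load("fit.npy");off=np.eye(4);off[:3,3]=q[5:8];W=T(r.read_state())@off
c=cv2.imread(sys.argv[1]);x0,x1,y0,y1=map(int,sys.argv[2:6])
a=np.pi-2.0;M=case(*q[:4],[(.037*np.cos(a),-.026+.037*np.sin(a),.046),(0,.046,q[4])])
print("expected px mark,button",proj(M,W).round(1).tolist(),M.round(4).tolist())
for m,v,n,L in blobs(c,x0,x1,y0,y1,130):
    for z in (q[3]+.046,q[3]+.088):
        A,B=ray(m+v*L/2,W,z),ray(m-v*L/2,W,z);d=A-B
        print(m.round(1),n,round(L,1),ray(m,W,z).round(4),"yaw",(np.degrees(np.arctan2(d[1],d[0]))%180).round(1))
E
python3 chk.py pics/wrist3.png 255 385 170 280
```

```text
expected px mark,button [[364.5, 187.9], [363.7, 110.7]] [[0.5689, 0.0376, 0.0623], [0.5625, 0.0784, 0.0809]]
[318.7 180.7] 18 8.1 [0.5439 0.04   0.0623] yaw 96.9
[318.7 180.7] 18 8.1 [0.5436 0.0492 0.1043] yaw 96.9
[303.3 182.8] 22 8.1 [0.5358 0.0384 0.0623] yaw 108.4
[303.3 182.8] 22 8.1 [0.5375 0.048  0.1043] yaw 108.4
[334.2 181.9] 19 7.0 [0.5522 0.0398 0.0623] yaw 81.2
[334.2 181.9] 19 7.0 [0.5497 0.0491 0.1043] yaw 81.2
[367.3 188.6] 156 26.7 [0.5705 0.0373 0.0623] yaw 52.2
[367.3 188.6] 156 26.7 [0.5632 0.0472 0.1043] yaw 52.2
[348.7 186.9] 18 7.3 [0.5603 0.0376 0.0623] yaw 67.4
[348.7 186.9] 18 7.3 [0.5557 0.0474 0.1043] yaw 67.4
[289.2 188.9] 21 7.5 [0.5283 0.0346 0.0623] yaw 120.6
[289.2 188.9] 21 7.5 [0.532  0.0452 0.1043] yaw 120.6
[277.5 197.8] 21 7.8 [0.522  0.0292 0.0623] yaw 139.3
[277.5 197.8] 21 7.8 [0.5273 0.0412 0.1043] yaw 139.3
[370.6 206.2] 17 6.9 [0.5734 0.0275 0.0623] yaw 39.7
[370.6 206.2] 17 6.9 [0.5654 0.0399 0.1043] yaw 39.7
[268.8 209.2] 20 7.6 [0.5173 0.0224 0.0623] yaw 154.5
[268.8 209.2] 20 7.6 [0.5239 0.0362 0.1043] yaw 154.5
[376.4 218.9] 18 7.7 [0.5775 0.0202 0.0623] yaw 19.7
[376.4 218.9] 18 7.7 [0.5684 0.0346 0.1043] yaw 19.7
[263.4 221.8] 20 7.8 [0.5143 0.0147 0.0623] yaw 170.8
[263.4 221.8] 20 7.8 [0.5216 0.0305 0.1043] yaw 170.8
[320.2 249.7] 287 43.9 [ 5.472e-01 -3.000e-04  6.230e-02] yaw 94.3
[320.2 249.7] 287 43.9 [0.546  0.0194 0.1043] yaw 94.3
[378.8 232.3] 16 7.4 [0.5798 0.0122 0.0623] yaw 11.3
[378.8 232.3] 16 7.4 [0.5701 0.0286 0.1043] yaw 11.3
[377.4 245.8] 17 7.2 [0.58   0.0038 0.0623] yaw 174.7
[377.4 245.8] 17 7.2 [0.5703 0.0224 0.1043] yaw 174.7
[296.9 267.7] 15 5.8 [ 0.5342 -0.013   0.0623] yaw 116.5
[296.9 267.7] 15 5.8 [0.5363 0.01   0.1043] yaw 116.5
```

The case is unmoved: mark yaw 52.2° against 52.5° before. The pointer is at 94°, so about 42° remain.

Request:
apply_moves(
  rows=[
    {"hand": 0.005, "tx": -0.0002, "ty": 0.0, "tz": 0.0, "spin": 4.0},
    {"hand": 0.005, "tx": -0.0002, "ty": 0.0, "tz": 0.0, "spin": 8.0},
    {"hand": 0.005, "tx": -0.0002, "ty": 0.0, "tz": 0.0, "spin": 12.0},
    {"hand": 0.005, "tx": -0.0002, "ty": 0.0, "tz": 0.0, "spin": 16.0},
    {"hand": 0.005, "tx": -0.0002, "ty": 0.0, "tz": 0.0, "spin": 20.0},
  ],
)

```text
time: 4.8
position: [0.5468, 0.0075, 0.0813]
tcp_rot: [1.477, 1.569, -0.379]
contact_force: [-6.7, -2.1, 18.1]
gripper_width: 0.0134
```

```bash
python3 st.py
```

```text
4.8 F [-6.7 -2.1 18.1] M [-0.33  1.41  0.46] tool-y yaw -16.32 xaxis [ 0.002 -0.001 -1.   ] [0.5468 0.0075 0.0813] w 0.0134 q6 1.87
```

Request:
apply_moves(
  rows=[
    {"hand": 0.005, "tx": 0.0, "ty": 0.0, "tz": 0.0, "spin": 5.0},
    {"hand": 0.005, "tx": 0.0, "ty": 0.0, "tz": 0.0, "spin": 10.0},
    {"hand": 0.005, "tx": 0.0, "ty": 0.0, "tz": 0.0, "spin": 15.0},
    {"hand": 0.005, "tx": 0.0, "ty": 0.0, "tz": 0.0, "spin": 19.0},
    {"hand": 0.005, "tx": 0.0, "ty": 0.0, "tz": 0.0, "spin": 21.5},
  ],
)

```text
time: 5.3
position: [0.5465, 0.0076, 0.0813]
tcp_rot: [1.926, 1.569, -0.304]
contact_force: [-6.8, -1.7, 18.1]
gripper_width: 0.0133
```

```bash
python3 st.py
python3 - <<'E'
from h import *
from rig import r
c=r.capture("wrist")["color"];cv2.imwrite("pics/wrist4.png",c)
E
python3 chk.py pics/wrist4.png 240 380 150 290 | awk '/expected/||$2>60||$3>60'
```

```text
5.3 F [-6.8 -1.7 18.1] M [-0.21  1.67  0.44] tool-y yaw -37.79 xaxis [ 0.001 -0.    -1.   ] [0.5465 0.0076 0.0813] w 0.0133 q6 2.244
expected px mark,button [[319.6, 172.1], [254.6, 120.5]] [[0.5689, 0.0376, 0.0623], [0.5625, 0.0784, 0.0809]]
[256.6 151.4] 98 30.5 [0.5495 0.0672 0.0623] yaw 140.7
[256.6 151.4] 98 30.5 [0.5595 0.0657 0.1043] yaw 140.7
[320.  170.9] 189 27.1 [0.5695 0.038  0.0623] yaw 52.3
[320.  170.9] 189 27.1 [0.5743 0.0441 0.1043] yaw 52.3
[320.1 249.5] 299 44.3 [0.5415 0.002  0.0623] yaw 52.8
[320.1 249.5] 299 44.3 [0.5536 0.0174 0.1043] yaw 52.8
[261.8 234. ] 20 6.9 [0.521  0.0298 0.0623] yaw 139.9
[261.8 234. ] 20 6.9 [0.5384 0.038  0.1043] yaw 139.9
```

The pointer is at 52.8° and the mark at 52.3°, and the case has not moved. I'll release gently, then rise.

Request:
apply_moves(
  rows=[
    {"hand": 0.018, "tx": 0.0, "ty": 0.0, "tz": 0.0, "spin": 0.0},
    {"hand": 0.025, "tx": 0.0, "ty": 0.0, "tz": 0.0, "spin": 0.0},
    {"hand": 0.035, "tx": -0.001, "ty": 0.0, "tz": 0.0, "spin": 0.0},
    {"hand": 0.04, "tx": -0.005, "ty": 0.0, "tz": 0.0, "spin": 0.0},
    {"hand": 0.04, "tx": -0.02, "ty": 0.0, "tz": 0.0, "spin": 0.0},
  ],
)

```text
time: 5.85
position: [0.5449, 0.0078, 0.0979]
tcp_rot: [-0.919, 1.568, 3.135]
contact_force: [-0.3, -0.4, -0.5]
gripper_width: 0.0405
```

Request:
apply_moves(
  rows=[
    {"hand": 0.04, "tx": -0.03, "ty": 0.0, "tz": 0.0, "spin": 0.0},
    {"hand": 0.04, "tx": -0.06, "ty": 0.0, "tz": 0.0, "spin": 0.0},
    {"hand": 0.03, "tx": -0.06, "ty": 0.0, "tz": 0.0, "spin": 0.0},
    {"hand": 0.0, "tx": -0.06, "ty": 0.0, "tz": 0.0, "spin": 0.0},
    {"hand": 0.0, "tx": -0.06, "ty": 0.0, "tz": 0.0, "spin": 0.0},
  ],
)

```text
time: 6.35
position: [0.5456, 0.0077, 0.158]
tcp_rot: [-0.923, 1.569, 3.132]
contact_force: [-0.3, -1.2, 0.7]
gripper_width: 0.0016
```

```bash
python3 st.py
python3 - <<'E'
from h import *
from rig import r
q=np.load("fit.npy");W=T(r.read_state())
c=r.capture("wrist")["color"];cv2.imwrite("pics/wrist5.png",c)
B=case(*q[:4],[(0,.046,q[4])])[0];print("button in tool",(W[:3,:3].T@(B-W[:3,3])).round(4))
E
python3 chk.py pics/wrist5.png 240 380 130 280 | awk '/expected/||$2>60||$3>60'
```

```text
6.35 F [-0.3 -1.2  0.7] M [-0.02  0.01 -0.07] tool-y yaw -37.7 xaxis [-0.002  0.    -1.   ] [0.5456 0.0077 0.158 ] w 0.0016 q6 2.243
button in tool [ 0.0771 -0.0297 -0.0663]
expected px mark,button [[321.6, 152.8], [279.0, 116.9]] [[0.5689, 0.0376, 0.0623], [0.5625, 0.0784, 0.0809]]
[321.5 151.5] 72 18.1 [0.5695 0.0385 0.0623] yaw 52.3
[321.5 151.5] 72 18.1 [0.5726 0.0426 0.1043] yaw 52.3
[321.5 198.4] 119 29.9 [0.5465 0.0087 0.0623] yaw 52.2
[321.5 198.4] 119 29.9 [0.5537 0.0181 0.1043] yaw 52.2
```

View pics/wrist5.png

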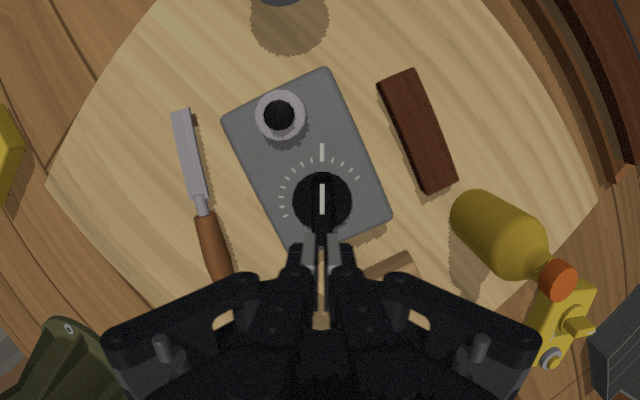

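The pointer line (321,198) is in line with the mark (321,151). The button is at (279,115), predicted (279,117). Next, move over it.

Request:
apply_moves(
  rows=[
    {"hand": 0.0, "tx": 0.0, "ty": -0.015, "tz": -0.033, "spin": 0.0},
    {"hand": 0.0, "tx": 0.0, "ty": -0.03, "tz": -0.066, "spin": 0.0},
    {"hand": 0.0, "tx": 0.03, "ty": -0.03, "tz": -0.066, "spin": 0.0},
    {"hand": 0.0, "tx": 0.055, "ty": -0.03, "tz": -0.066, "spin": 0.0},
    {"hand": 0.0, "tx": 0.067, "ty": -0.03, "tz": -0.066, "spin": 0.0},
  ],
)

```text
time: 6.9
position: [0.5605, 0.0784, 0.0886]
tcp_rot: [-0.778, 1.565, -3.006]
contact_force: [-0.9, 0.6, 1.3]
gripper_width: -0.0001
```

```bash
python3 st.py
python3 - <<'E'
from h import *
from rig import r
c=r.capture("wrist")["color"][120:320,220:420];cv2.imwrite("pics/wrist6.png",cv2.resize(c,None,fx=2.5,fy=2.5))
E
```

```text
6.9 F [-0.9  0.6  1.3] M [0.07 0.1  0.03] tool-y yaw -37.66 xaxis [-0.005 -0.001 -1.   ] [0.5605 0.0784 0.0886] w -0.0001 q6 2.367
```

View pics/wrist6.png

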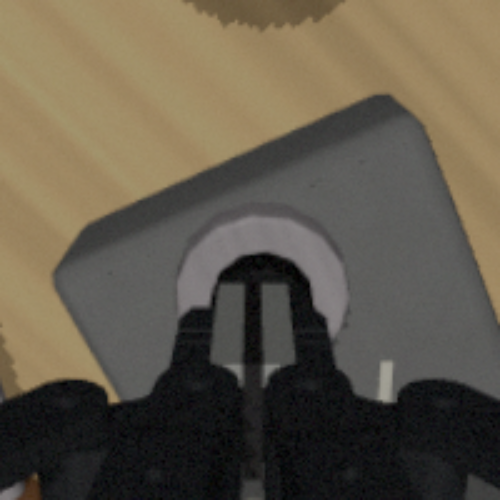

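The fingertips are over the button, about 2 mm off towards tool -y. I'll shift and press in small steps.

Request:
apply_moves(
  rows=[
    {"hand": 0.0, "tx": 0.0, "ty": 0.0018, "tz": -0.0015, "spin": 0.0},
    {"hand": 0.0, "tx": 0.002, "ty": 0.0018, "tz": -0.0015, "spin": 0.0},
    {"hand": 0.0, "tx": 0.004, "ty": 0.0018, "tz": -0.0015, "spin": 0.0},
    {"hand": 0.0, "tx": 0.006, "ty": 0.0018, "tz": -0.0015, "spin": 0.0},
    {"hand": 0.0, "tx": 0.006, "ty": 0.0018, "tz": -0.0015, "spin": 0.0},
  ],
)

```text
time: 7.45
position: [0.5663, 0.0783, 0.0868]
tcp_rot: [2.244, 1.569, 0.014]
contact_force: [1.1, 0.3, 3.3]
gripper_width: -0.0
```

```bash
python3 st.py
```

```text
7.45 F [1.1 0.3 3.3] M [-0.13 -0.36 -0.02] tool-y yaw -37.72 xaxis [ 0.002  0.    -1.   ] [0.5663 0.0783 0.0868] w -0.0 q6 2.367
```

Request:
apply_moves(
  rows=[
    {"hand": 0.0, "tx": 0.001, "ty": 0.0, "tz": 0.0, "spin": 0.0},
    {"hand": 0.0, "tx": 0.002, "ty": 0.0, "tz": 0.0, "spin": 0.0},
    {"hand": 0.0, "tx": 0.003, "ty": 0.0, "tz": 0.0, "spin": 0.0},
    {"hand": 0.0, "tx": 0.003, "ty": 0.0, "tz": 0.0, "spin": 0.0},
    {"hand": 0.0, "tx": 0.003, "ty": 0.0, "tz": 0.0, "spin": 0.0},
  ],
)

```text
time: 7.95
position: [0.5663, 0.0783, 0.0839]
tcp_rot: [2.142, 1.569, -0.087]
contact_force: [2.3, -2.5, 8.2]
gripper_width: 0.0002
```

```bash
python3 st.py
```

```text
7.95 F [ 2.3 -2.5  8.2] M [-0.31 -0.33  0.02] tool-y yaw -37.71 xaxis [ 0.002 -0.    -1.   ] [0.5663 0.0783 0.0839] w 0.0002 q6 2.367
```

Request:
apply_moves(
  rows=[
    {"hand": 0.0, "tx": 0.0005, "ty": 0.0, "tz": 0.0, "spin": 0.0},
    {"hand": 0.0, "tx": 0.001, "ty": 0.0, "tz": 0.0, "spin": 0.0},
    {"hand": 0.0, "tx": 0.001, "ty": 0.0, "tz": 0.0, "spin": 0.0},
    {"hand": 0.0, "tx": 0.001, "ty": 0.0, "tz": 0.0, "spin": 0.0},
    {"hand": 0.0, "tx": 0.001, "ty": 0.0, "tz": 0.0, "spin": 0.0},
  ],
)

```text
time: 8.45
position: [0.5664, 0.0783, 0.0837]
tcp_rot: [2.184, 1.568, -0.045]
contact_force: [-1.0, -0.8, 14.4]
gripper_width: -0.0004
```

```bash
python3 st.py
python3 - <<'E'
from h import *
from rig import r
c=r.capture("wrist")["color"][120:320,220:420];c=cv2.resize(c,None,fx=2.5,fy=2.5)
s=r.capture("side")["color"][180:260,210:310];s=cv2.resize(s,(300,240),interpolation=cv2.INTER_CUBIC)
o=np.zeros((500,800,3),np.uint8);o[:,:500]=c;o[:240,500:]=s;cv2.imwrite("pics/wrist7.png",o)
E
```

```text
8.45 F [-1.  -0.8 14.4] M [-0.3   0.22  0.01] tool-y yaw -37.71 xaxis [ 0.003 -0.    -1.   ] [0.5664 0.0783 0.0837] w -0.0004 q6 2.367
```

View pics/wrist7.png

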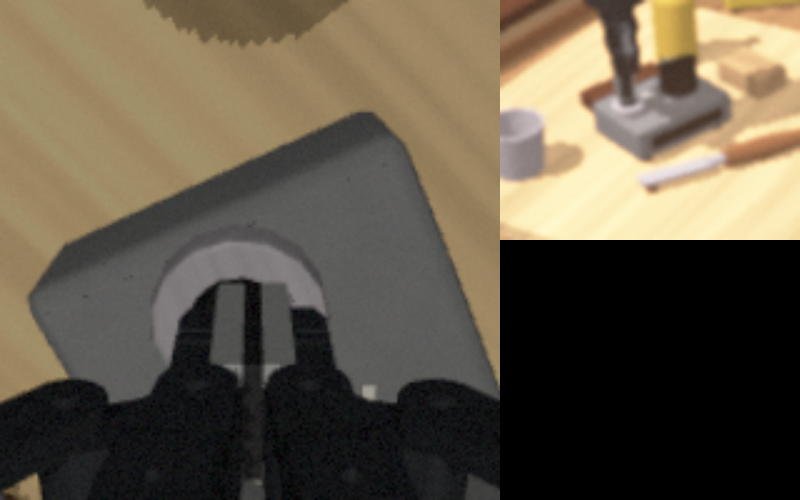

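The tips now sit about 3 mm off towards tool +y: collar centre at x=240, fingers at x=253. A hard stop shows at z 0.0837 m (8 to 14 N). That fits full travel, but a tip edge could be on the collar. I'll ease off, re-centre and press again to compare.

Request:
apply_moves(
  rows=[
    {"hand": 0.0, "tx": -0.002, "ty": 0.0, "tz": 0.0, "spin": 0.0},
    {"hand": 0.0, "tx": -0.005, "ty": 0.0, "tz": 0.0, "spin": 0.0},
    {"hand": 0.0, "tx": -0.012, "ty": 0.0, "tz": 0.0, "spin": 0.0},
    {"hand": 0.0, "tx": -0.012, "ty": -0.003, "tz": 0.0, "spin": 0.0},
    {"hand": 0.0, "tx": -0.012, "ty": -0.003, "tz": 0.0, "spin": 0.0},
  ],
)

```text
time: 9.05
position: [0.5617, 0.0805, 0.0935]
tcp_rot: [-0.985, 1.569, 3.069]
contact_force: [-0.9, -0.4, 0.4]
gripper_width: -0.0
```

```bash
python3 st.py
python3 - <<'E'
from h import *
from rig import r
c=r.capture("wrist")["color"][120:320,220:420];c=cv2.resize(c,None,fx=2.5,fy=2.5)
cv2.imwrite("pics/wrist8.png",c)
E
```

```text
9.05 F [-0.9 -0.4  0.4] M [ 0.02 -0.    0.04] tool-y yaw -37.68 xaxis [-0.002  0.    -1.   ] [0.5617 0.0805 0.0935] w -0.0 q6 2.371
```

View pics/wrist8.png

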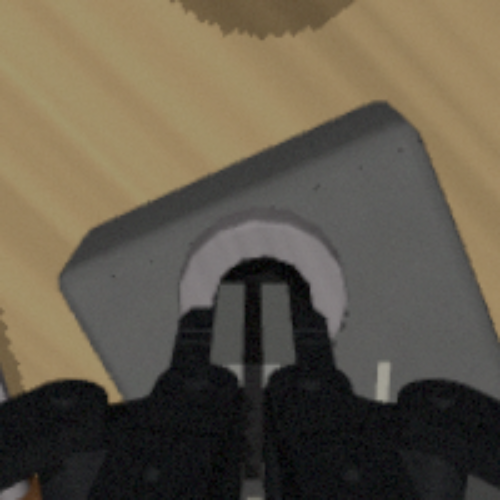

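The button is back up. The tips are now about 2 mm off towards -y, because the arm overshoots small sideways moves. I'll correct by 1.5 mm and press.

Request:
apply_moves(
  rows=[
    {"hand": 0.0, "tx": 0.0, "ty": 0.001, "tz": 0.0, "spin": 0.0},
    {"hand": 0.0, "tx": 0.002, "ty": 0.0015, "tz": 0.0, "spin": 0.0},
    {"hand": 0.0, "tx": 0.004, "ty": 0.0015, "tz": 0.0, "spin": 0.0},
    {"hand": 0.0, "tx": 0.006, "ty": 0.0015, "tz": 0.0, "spin": 0.0},
    {"hand": 0.0, "tx": 0.006, "ty": 0.0015, "tz": 0.0, "spin": 0.0},
  ],
)

```text
time: 9.6
position: [0.564, 0.0793, 0.0878]
tcp_rot: [-0.507, 1.571, -2.735]
contact_force: [-0.4, -1.0, 2.3]
gripper_width: -0.0
```

```bash
python3 st.py
```

```text
9.6 F [-0.4 -1.   2.3] M [-0.01  0.11  0.01] tool-y yaw -37.7 xaxis [-0. -0. -1.] [0.564  0.0793 0.0878] w -0.0 q6 2.369
```

Request:
apply_moves(
  rows=[
    {"hand": 0.0, "tx": 0.001, "ty": 0.0, "tz": 0.0, "spin": 0.0},
    {"hand": 0.0, "tx": 0.002, "ty": 0.0, "tz": 0.0, "spin": 0.0},
    {"hand": 0.0, "tx": 0.003, "ty": 0.0, "tz": 0.0, "spin": 0.0},
    {"hand": 0.0, "tx": 0.003, "ty": 0.0, "tz": 0.0, "spin": 0.0},
    {"hand": 0.0, "tx": 0.003, "ty": 0.0, "tz": 0.0, "spin": 0.0},
  ],
)

```text
time: 10.1
position: [0.564, 0.0793, 0.0851]
tcp_rot: [0.498, 1.571, -1.731]
contact_force: [-2.0, -0.9, 3.5]
gripper_width: 0.0
```

```bash
python3 st.py
```

```text
10.1 F [-2.  -0.9  3.5] M [-0.12  0.37 -0.  ] tool-y yaw -37.7 xaxis [-0. -0. -1.] [0.564  0.0793 0.0851] w 0.0 q6 2.369
```

Request:
apply_moves(
  rows=[
    {"hand": 0.0, "tx": 0.0005, "ty": 0.0, "tz": 0.0, "spin": 0.0},
    {"hand": 0.0, "tx": 0.001, "ty": 0.0, "tz": 0.0, "spin": 0.0},
    {"hand": 0.0, "tx": 0.0015, "ty": 0.0, "tz": 0.0, "spin": 0.0},
    {"hand": 0.0, "tx": 0.0015, "ty": 0.0, "tz": 0.0, "spin": 0.0},
    {"hand": 0.0, "tx": 0.0015, "ty": 0.0, "tz": 0.0, "spin": 0.0},
  ],
)

```text
time: 10.6
position: [0.5641, 0.0793, 0.0839]
tcp_rot: [1.883, 1.571, -0.346]
contact_force: [-3.2, -0.3, 7.4]
gripper_width: 0.0001
```

```bash
python3 st.py
```

```text
10.6 F [-3.2 -0.3  7.4] M [-0.22  0.63  0.  ] tool-y yaw -37.7 xaxis [ 0. -0. -1.] [0.5641 0.0793 0.0839] w 0.0001 q6 2.369
```

Request:
apply_moves(
  rows=[
    {"hand": 0.0, "tx": 0.0005, "ty": 0.0, "tz": 0.0, "spin": 0.0},
    {"hand": 0.0, "tx": 0.001, "ty": 0.0, "tz": 0.0, "spin": 0.0},
    {"hand": 0.0, "tx": 0.001, "ty": 0.0, "tz": 0.0, "spin": 0.0},
    {"hand": 0.0, "tx": 0.001, "ty": 0.0, "tz": 0.0, "spin": 0.0},
    {"hand": 0.0, "tx": 0.001, "ty": 0.0, "tz": 0.0, "spin": 0.0},
  ],
)

```text
time: 11.1
position: [0.5642, 0.0793, 0.0837]
tcp_rot: [2.236, 1.57, 0.007]
contact_force: [-5.6, -2.0, 13.7]
gripper_width: 0.0002
```

```bash
python3 st.py
```

```text
11.1 F [-5.6 -2.  13.7] M [-0.31  1.21 -0.  ] tool-y yaw -37.7 xaxis [ 0.001  0.    -1.   ] [0.5642 0.0793 0.0837] w 0.0002 q6 2.369
```

Request:
apply_moves(
  rows=[
    {"hand": 0.0, "tx": -0.002, "ty": 0.0, "tz": 0.0, "spin": 0.0},
    {"hand": 0.0, "tx": -0.008, "ty": 0.0, "tz": 0.0, "spin": 0.0},
    {"hand": 0.0, "tx": -0.03, "ty": 0.0, "tz": 0.0, "spin": 0.0},
    {"hand": 0.0, "tx": -0.06, "ty": 0.0, "tz": 0.0, "spin": 0.0},
    {"hand": 0.0, "tx": -0.09, "ty": 0.0, "tz": 0.0, "spin": 0.0},
  ],
)

```text
time: 11.6
position: [0.5637, 0.0794, 0.1729]
tcp_rot: [-1.037, 1.57, 3.018]
contact_force: [0.6, 0.8, 0.6]
gripper_width: -0.0002
```

Request:
apply_moves(
  rows=[
    {"hand": 0.0, "tx": -0.02, "ty": 0.0, "tz": 0.03, "spin": 0.0},
    {"hand": 0.0, "tx": -0.03, "ty": 0.0, "tz": 0.06, "spin": 0.0},
    {"hand": 0.0, "tx": -0.03, "ty": 0.0, "tz": 0.06, "spin": 0.0},
    {"hand": 0.0, "tx": -0.03, "ty": 0.0, "tz": 0.06, "spin": 0.0},
    {"hand": 0.0, "tx": -0.03, "ty": 0.0, "tz": 0.06, "spin": 0.0},
  ],
)

```text
time: 12.1
position: [0.5277, 0.0323, 0.2019]
tcp_rot: [-1.806, 1.57, 2.249]
contact_force: [-0.1, 0.5, -1.0]
gripper_width: 0.0001
```

```bash
python3 st.py
python3 - <<'E'
from h import *
from rig import r
c=r.capture("wrist")["color"];cv2.imwrite("pics/wrist9.png",c)
E
python3 chk.py pics/wrist9.png 240 400 90 260 | awk '/expected/||$2>40||$3>40'
```

```text
12.1 F [-0.1  0.5 -1. ] M [-0.    0.01 -0.01] tool-y yaw -37.68 xaxis [-0.  0. -1.] [0.5277 0.0323 0.2019] w 0.0001 q6 2.289
expected px mark,button [[353.1, 156.5], [320.4, 126.3]] [[0.5689, 0.0376, 0.0623], [0.5625, 0.0784, 0.0809]]
[323.9 111.8] 258 38.4 [0.5726 0.0864 0.0623] yaw 118.8
[323.9 111.8] 258 38.4 [0.5721 0.0864 0.1043] yaw 118.8
[354.  155.5] 46 15.6 [0.5701 0.0378 0.0623] yaw 52.4
[354.  155.5] 46 15.6 [0.57   0.045  0.1043] yaw 52.4
[358.9 193. ] 61 22.3 [0.5526 0.0062 0.0623] yaw 52.6
[358.9 193. ] 61 22.3 [0.5551 0.0181 0.1043] yaw 52.6
```

```bash
python3 -c "
from rig import r
print(r.job_done())"
```

```text
the job is handed in; nothing more can be done
None
```

I turned the timer's knob clockwise until the pointer met the long mark, then pressed the start button to its stop and let it come back up. The job is handed in at about 12 s on the robot's clock, with the gripper clear of everything.

- **Knob:** the last picture puts the pointer line at 52.6° and the long mark at 52.4°, well inside the 0.12 rad allowed.
- **Case:** I leaned on it with 14–19 N at the readings taken while turning. The mark's direction stayed at 52.2–52.4° throughout and its position stayed within about 1 mm, so I saw no slide or twist.
- **Button:** I pressed it twice. The first press was about 3 mm off-centre, so I re-centred and pressed again. Both presses met a hard stop at tool height 0.0837 m, with 14.4 N and then 13.7 N.
- **Not directly confirmed:**
  - The button being fully down is judged from that hard stop and the force, not seen. A tip edge meeting the collar at about the same height cannot be ruled out completely.
  - After the second press I could not view the final picture, because the limit of 12 was reached. I saw the button up only after the first press; the pointer and mark angles come from code run on that last picture.
- **Other hitches:** my first two move calls were refused as malformed and moved nothing. The force readings also showed a sideways push of 5–7 N while turning the knob, but the case did not shift.

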